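Make up two soap gift sets

TASK

Make up the two gift sets from the stock on the bench: in the square tray, lay the slatted wooden soap dish flat in the middle, square with the tray's sides, and lay the rectangular soap bar flat and centred on the dish, lengthwise along it; in the long tray, put the nail brush in the middle compartment, bristles down, and the round soap and the tin in the two end compartments, either way round, each flat on the tray's floor. Set things down rather than let them fall, and leave the bottle, the jar and the stamp standing where they are.

Things in the scene. Friction and masses are not known exactly. Their poses are not given: they have to be found in the camera images.
- dish_mid (a point): slatted wooden soap dish, 104 (x) x 64 (y) x 22 mm high: four slats along its x on two cross runners, all in mid-brown wood. Loose on the bench, lying flat. The point is its centre, 11 mm above its underside; z up.
- bar_mid (a point): rectangular cream-coloured bar of handmade soap, 78 (x) x 52 (y) x 28 mm high. Loose, lying flat. The point is its centre, 14 mm above its underside; z up.
- puck_mid (a point): round cream-coloured soap, a disc 60 mm in diameter, 30 mm high, with bevelled edges (bevels of 4 mm top and bottom). Loose, lying flat. The point is its centre, 15 mm above its underside; z up.
- tin_mid (a point): round bare metal balm tin with its lid on, 56 mm in diameter, 32 mm high. Loose, standing flat. The point is its centre, 16 mm above its underside; z up.
- brush_mid (a point): wooden nail brush, 40 mm high in all: a pale wooden block 86 (x) x 42 (y) mm, between 18 and 34 mm above its underside, stands on a bed of stiff pale bristles (78 x 34 mm, 18 mm high), and one row of bristles along x rises 6 mm above the block. Loose, standing bristles down. The point is its centre, 20 mm above its underside; z up.
- square_tray: square kraft-board gift tray, 140 x 140 mm outside, fixed to the bench: floor 3 mm thick, walls 3 mm thick with their tops 14 mm above the bench, undivided (134 x 134 mm inside). Origin at the centre of its underside, on the bench; x and y along its sides, z up.
- long_tray: oblong kraft-board gift tray, 264 (x) x 112 (y) mm outside, fixed to the bench: floor 3 mm thick, walls 3 mm thick with their tops 14 mm above the bench; two dividers across it, 3 mm thick with their tops 12 mm above the bench, make three equal compartments of 84 (x) x 106 (y) mm, whose centres lie at x = -87, 0 and +87 mm. Origin at the centre of its underside, on the bench; z up. The brush fits its compartment with its length across the tray (along the tray's y).
- stamp_mid (a point): small dark wooden soap stamp standing among the stock, 30 mm in diameter, 50 mm tall; not part of the sets. Loose. The point is its centre, 25 mm above the bench.
- bottle_mid (a point): tall amber glass bottle with a black cap, standing behind the stock, 46 mm in diameter, 115 mm tall; not part of the sets. Loose. The point is its centre, 57 mm above the bench.
- jar_mid (a point): small amber jar with a paper label and a pale wooden lid, standing behind the stock, 44 mm in diameter, 60 mm tall; not part of the sets. Loose. The point is its centre, 30 mm above the bench.
Not all that is in view belongs to the job. What is shaped like the part that bears tin_mid but red is not meant.

How it is judged:
At the end, for the whole second after the job is handed in: Dish flat in the square tray, within 15 mm of its centre, 0.2 rad of square; bar flat on it within 12 mm and 0.2 rad; brush in the middle, round soap and tin in the end compartments of the long tray, flat on its floor (height within 4 mm, tilt 0.1 rad); all at rest (horizontal distance between dish_mid and square_tray below 0.015 m and (angle between the x axis of dish_mid and the x axis of square_tray, either way round below 0.2 rad or angle between the x axis of dish_mid and the y axis of square_tray, either way round below 0.2 rad) and z of dish_mid in the frame of square_tray between 0.01 and 0.018 m and horizontal distance between bar_mid and dish_mid below 0.012 m and angle between the x axis of bar_mid and the x axis of dish_mid, either way round below 0.2 rad and z of bar_mid in the frame of square_tray between 0.035 and 0.043 m and x of puck_mid in the frame of long_tray between -0.128 and 0.128 m and y of puck_mid in the frame of long_tray between -0.053 and 0.053 m and z of puck_mid in the frame of long_tray between 0.014 and 0.022 m and x of tin_mid in the frame of long_tray between -0.128 and 0.128 m and y of tin_mid in the frame of long_tray between -0.053 and 0.053 m and z of tin_mid in the frame of long_tray between 0.015 and 0.023 m and x of brush_mid in the frame of long_tray between -0.03 and 0.03 m and y of brush_mid in the frame of long_tray between -0.053 and 0.053 m and z of brush_mid in the frame of long_tray between 0.019 and 0.027 m and angle between each of dish_mid, bar_mid, puck_mid, tin_mid, brush_mid's own z axis and vertical below 0.1 rad and linear speed of each of dish, bar, puck, tin, brush below 0.02 m/s); the robot touches nothing.
It fails at once if a thing of the sets is let fall more than about 3 cm ((contact force between dish and anything else below 0.05 N and linear speed of dish above 0.8 m/s) or (contact force between bar and anything else below 0.05 N and linear speed of bar above 0.8 m/s) or (contact force between puck and anything else below 0.05 N and linear speed of puck above 0.8 m/s) or (contact force between tin and anything else below 0.05 N and linear speed of tin above 0.8 m/s) or (contact force between brush and anything else below 0.05 N and linear speed of brush above 0.8 m/s)).
It fails at once if the bottle, the jar or the stamp is pushed more than 30 mm or knocked over (distance of any of bottle_mid, jar_mid, stamp_mid from where it was at the start of the episode above 0.03 m).
It also fails if it takes over 128 s, if anything falls off the work surface, if the arm or the gripper's body presses on something with over 40 N, if the wrist force passes 120 N, or if a joint passes its speed limit or range.

ROBOT

A 6-joint arm with a two-finger parallel gripper is mounted at the origin on the work surface. World frame = base frame: x ahead of the robot, y to its left, z up, the work surface at z = 0. Lengths are in m, angles in rad, forces in N, time in s.
With the tool pointing down it reaches from about 0.35 to 0.85 m from the base axis. Payload 8.1 kg.
Tool frame: the origin (TCP) lies at the centre of the arm's flange, where the gripper is bolted on; the fingertips stand 186 mm ahead of it and the grasp point (between the pads) lies 167 mm ahead of it; z points along the fingers, y is the line along which they close (so a half turn about z gives the same grasp; the last joint's range is limited). The gripper opens to 93 mm and grips with 3 to 60 N. Pads are 15 mm wide; open, the fingers measure 128 mm over their backs; the gripper's body (75 mm by 188 mm) begins 65 mm behind the grasp point.
Start: joints at [-1.282, 0.13, 1.488, -0, 1.523, -0.085], TCP at [0.219, -0.559, 0.405] pointing down, gripper open.
Joint ranges: [-2.96, 2.96], [-0.89, 2.26], [0.02, 2.5], [-1.34, 4.48], [0, 2.73], [-2.66, 2.66]. Speed limits (rad/s): [2.39, 2.39, 2.79, 3.14, 3.14, 3.14].

INTERFACE

Orientations are given as a rotation vector (axis times angle).
In Python, from plant import read_state, read_camera, camera_params, robot gives the robot as it stands.
- The arm moves only by the tool carry_out, never from a script. Its argument "targets" is a list of rows, each an object of numbers: "hand": the opening in per cent of the stroke, from 0 (shut) to 100 (fully open); "x", "y", "z": the shift along the tool's x, y, z in m; "ax", "ay", "az": the turn, a rotation vector about the tool's x, y, z in rad. In form: [{"hand": .., "x": .., "y": .., "z": .., "ax": .., "ay": .., "az": ..}, ...]. A call has 1 to 8 rows; each row is the pose to reach, as a shift and turn from the pose commanded when the call began, along the tool's axes at that moment; what a row does not reach only later rows make up. A row lasts 1/8 s, in which the tool goes at most 62.5 mm and 10.7 degrees, less where a joint would pass 70% of its speed; a pose out of reach is approached as far as the arm can. A call with a gripper value outside its range is refused whole. The fingers move at their own pace and stop on an object; "newtons" is the grip in N (left out, the last holds). Time passes only in rows, so rows that repeat a pose let the fingers close. It gives the time, the measured TCP pose, the force, the opening and the grip force at its end, in the units of the state.
- read_state(): the state, without advancing time (a new reading comes with each control period).
- read_camera(name): name is "side" or "top" or "wrist"; returns (picture, depth): 480x640x3 uint8, blue, green, red; 480x640 float32, m along the optical axis (not along the pixel's ray), 0 where there is no reading.
- camera_params(name): a dict with "fx", "fy", "cx", "cy" (pixels), "position" and "rotation" of the camera in the world. Camera axes: x right, y up, looking along -z (the intrinsics and any distortion apply to the point x, -y, -z); pixel columns grow to the right and rows downward; lengths in m; the calibration is good to about 2 mm. A picture is of the moment at which its call begins: read the wrist's pose just before it. camera_params takes no time and is no camera call; for the wrist camera it gives the pose at the moment of the call.
- robot.close_job(): hands the job in; it is judged then, once.
The state is a dict: "t": time; "q": joint angles; "dq": joint speeds; "joint_torque": joint torques, N m; "tool_pos": TCP position; "orientation": TCP orientation; "force": force on the tool from outside, world axes, zero at the start; "wrist_torque": the same for the moment, N m; "opening": finger opening in m; "gripper_force": force on a finger pad.
Only numpy, scipy, OpenCV 4.12 (cv2) and the standard library are available. Lean on these libraries where they do the work, as an engineer would, in place of code of your own. Each camera call takes 0.05 s, during which the arm holds its last target. There are 200 camera calls.

## Working session

There is one attempt and no reset: what is moved stays moved. The work goes in short steps, Python scripts to look and compute and a tool call to move; the robot and the scene stay as the last step left them, time stands still between calls to the robot, and variables do not carry over. Pictures are saved under pics/ and viewed, at most 14 in all, crops included, and the job is handed in when it is done.

Besides the shell and the picture viewer there is one more tool, called after ">>>" in YAML: its name, and indented under it one key for each argument. carry_out: Moves the arm, as the interface text tells. Its arguments: {"type":"object","properties":{"targets":{"type":"array","items":{"type":"object","properties":{"hand":{"type":"number"},"x":{"type":"number"},"y":{"type":"number"},"z":{"type":"number"},"ax":{"type":"number"},"ay":{"type":"number"},"az":{"type":"number"}}}},"newtons":{"type":"number"}},"required":["targets"]}

```bash
mkdir -p pics; ls; python3 - <<'E'
from plant import *
import cv2,numpy as np
np.set_printoptions(precision=4,suppress=True)
s=read_state();print(s)
for n in("top","side"):
    im,d=read_camera(n);cv2.imwrite(f"pics/{n}0.png",im);np.save(f"pics/{n}0.npy",d)
    print(n,camera_params(n),(d>0).mean())
print(camera_params("wrist"))
E
```

```text
pics
{'t': 0.0, 'q': array([-1.2824,  0.1311,  1.4893, -0.    ,  1.523 , -0.0854]), 'dq': array([ 0.0007, -0.0001,  0.0027, -0.0014,  0.0005,  0.0006]), 'joint_torque': array([ -0.0001, -55.9834, -49.1773,   0.0769,   0.0352,  -0.0002]), 'tool_pos': array([ 0.219 , -0.5583,  0.4037]), 'orientation': array([-3.0851, -0.5834,  0.0003]), 'force': array([-0.7474, -1.0434,  0.0487]), 'wrist_torque': array([-0.0235, -0.0048, -0.0679]), 'gripper_force': 0.0, 'opening': 0.0926879615147063}
top {'fx': 533.2769878429921, 'fy': 533.2769878429921, 'cx': 318.69912219768054, 'cy': 245.1227891307527, 'position': array([ 0.3631, -0.0039,  1.1571]), 'rotation': array([ 0.1396, -0.1484, -1.5413])} 0.9958854166666666
side {'fx': 455.41275824379346, 'fy': 455.41275824379346, 'cx': 319.1054038383642, 'cy': 234.80775900946836, 'position': array([ 0.4484, -0.4517,  0.6035]), 'rotation': array([ 0.6999, -0.0925, -0.2305])} 0.9960709635416667
{'fx': 352.26637159865044, 'fy': 352.26637159865044, 'cx': 326.28000053720143, 'cy': 237.62987264216648, 'position': array([ 0.2868, -0.5322,  0.3852]), 'rotation': array([-0.2311,  0.159 , -1.1891])}
```

View pics/top0.png

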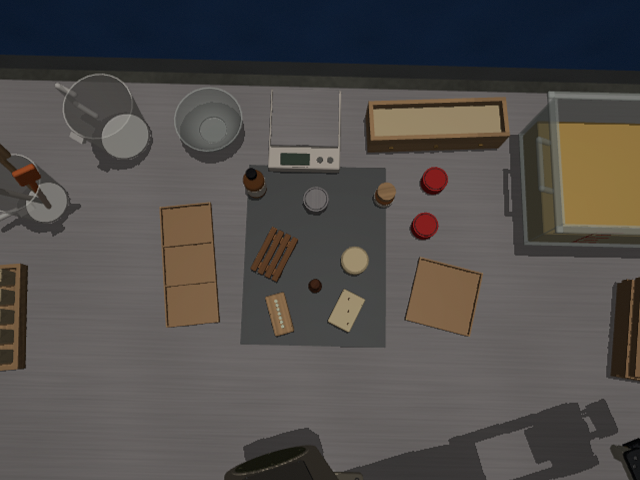

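View pics/side0.png

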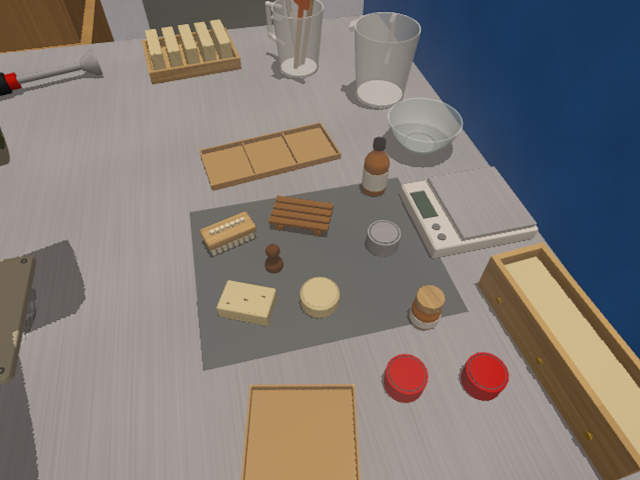

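The top picture shows these things:
- **Stock:** dish (275,255), bar (347,311), puck (355,260), brush (280,314).
- **Trays:** long tray (190,265), square tray (443,297).
- **To be left standing:** stamp (315,285), bottle (255,182), jar (386,195).
- **Tin candidates:** grey (316,199), red (434,180) and red (425,225). The grey one is the bare metal tin, since red is excluded.

The side picture agrees: grey tin at (383,238), reds at (406,377) and (485,375). Next I take an enlarged crop and measure.

```bash
cat > h.py <<'E'
from plant import *
import cv2,numpy as np
from scipy.spatial.transform import Rotation as R
np.set_printoptions(precision=4,suppress=True)
def rays(cp,uv):
    uv=np.atleast_2d(uv).astype(float)
    d=np.c_[(uv[:,0]-cp['cx'])/cp['fx'],-(uv[:,1]-cp['cy'])/cp['fy'],-np.ones(len(uv))]
    return R.from_rotvec(cp['rotation']).apply(d)
def plane(cp,uv,z):
    d=rays(cp,uv);return cp['position']+d*((z-cp['position'][2])/d[:,2])[:,None]
def cloud(cp,dep):
    v,u=np.mgrid[:480,:640];d=rays(cp,np.c_[u.ravel(),v.ravel()])
    return (cp['position']+d*dep.reshape(-1,1)).reshape(480,640,3)
def rect(xy):
    r=cv2.minAreaRect((xy*1000).astype(np.float32));(c,(w,h),a)=r
    if w<h:a+=90;w,h=h,w
    return np.array(c)/1000,(w,h),(a+90)%180-90
E
python3 - <<'E'
from h import *
im=cv2.imread("pics/top0.png");d=np.load("pics/top0.npy");cp=camera_params("top")
P=cloud(cp,d);Z=P[...,2]
print("bench z",np.median(Z[340:360,100:200]),np.std(Z[340:360,100:200]))
for n,(u,v,z) in dict(dish=(275,255,.022),bar=(347,311,.028),puck=(355,260,.03),tin=(316,199,.032),brush=(280,314,.034),stamp=(315,285,.05),jar=(386,195,.06),bottle=(255,182,.115)).items():
    w=slice(v-40,v+40),slice(u-40,u+40)
    m=np.zeros((480,640),np.uint8);m[w]=(np.abs(Z[w]-z)<.008)
    k,l,st,c=cv2.connectedComponentsWithStats(cv2.morphologyEx(m,cv2.MORPH_CLOSE,np.ones((5,5))) if n=='dish' else m)
    i=min((j for j in range(1,k) if st[j,4]>20),key=lambda j:np.hypot(*(c[j]-(u,v))))
    vu=np.argwhere((l==i)&(m>0));q=P[vu[:,0],vu[:,1]]
    print(n,len(vu),rect(q[:,:2]),"zmed",np.median(q[:,2]))
hsv=cv2.cvtColor(im,cv2.COLOR_BGR2HSV)
m=cv2.inRange(hsv,(5,70,60),(25,255,255))
k,l,st,c=cv2.connectedComponentsWithStats(m)
for n,(u,v) in dict(long=(190,240),sq=(443,297)).items():
    i=l[v,u];cs,_=cv2.findContours((l==i).astype(np.uint8),cv2.RETR_EXTERNAL,cv2.CHAIN_APPROX_NONE)
    print(n,st[i],rect(plane(cp,cs[0][:,0],.010)[:,:2]))
t=cv2.resize(im[150:340,150:490],None,fx=2.3,fy=2.3,interpolation=2);cv2.imwrite("pics/crop0.png",t)
E
```

```text
bench z 0.0002588925149806798 0.0855868961975249
dish 1237 (array([0.5531, 0.0888]), (104.36640167236328, 64.75702667236328), -24.824119567871094) zmed 0.022053452862488943
bar 909 (array([ 0.4353, -0.0684]), (78.00171661376953, 51.0284309387207), -25.53015899658203) zmed 0.02851003662122409
puck 606 (array([ 0.5422, -0.0852]), (59.01552200317383, 58.12458801269531), 1.1334383487701416) zmed 0.03005763039765952
tin 515 (array([0.6741, 0.0022]), (54.69098663330078, 54.65904235839844), -71.6593074798584) zmed 0.0328060961795964
brush 812 (array([0.4239, 0.0722]), (86.0008544921875, 42.10688400268555), 16.773202896118164) zmed 0.03434625534590385
stamp 89 (array([ 0.4872, -0.0008]), (21.678590774536133, 18.841190338134766), 1.4296131134033203) zmed 0.048320595565888746
jar 275 (array([ 0.6873, -0.1482]), (38.83662796020508, 38.24431610107422), -42.462955474853516) zmed 0.06036283414912247
bottle 101 (array([0.7031, 0.1361]), (22.063304901123047, 21.79225730895996), -5.6204833984375) zmed 0.11479262065086182
long [ 159  202   60  126 6228] (array([0.5297, 0.2743]), (265.6966247558594, 113.45845794677734), 7.442420482635498)
sq [ 406  257   77   80 4211] (array([ 0.4725, -0.2802]), (141.53843688964844, 141.33189392089844), -13.332763671875)
```

View pics/crop0.png

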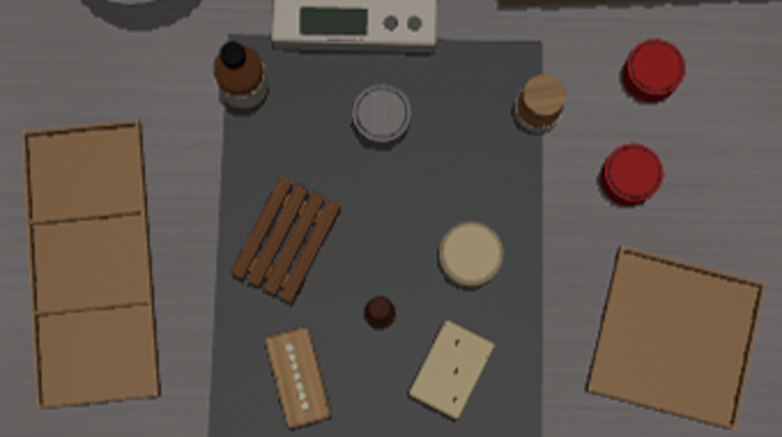

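The crop shows bare metal at (381,113), which is the tin. The two red ones at (654,70) and (632,174) are the decoys. All the measured sizes match the description, so I plan the moves and start with the dish.

```bash
cat > plan.py <<'E'
# usage: plan.py x y ztip yaw_close_deg  [more quadruples]   -> rows relative to the present pose
import sys
from h import *
s=read_state();p=s['tool_pos'];r=R.from_rotvec(s['orientation']);M=r.as_matrix()
yc=np.arctan2(M[1,1],M[0,1]);print("tip",p-[0,0,.186],"closeyaw",np.degrees(yc),"tilt",np.degrees(np.arccos(-M[2,2])),"q6",s['q'][5],"open",s['opening'],"t",s['t'])
a=np.array(sys.argv[1:],float).reshape(-1,4)
for x,y,z,w in a:
    d=r.inv().apply(np.array([x,y,z+.186])-p)
    for k in(0,180):
        dw=np.radians((w+k-np.degrees(yc)+180)%360-180);q6=s['q'][5]-dw+np.arctan2(y,x)-np.arctan2(p[1],p[0])
        print("xyz",d.round(3),"az",round(-dw,3),"q6->",round(q6,2),"dist",round(np.linalg.norm(d),3))
E
python3 plan.py .553 .089 .08 65.2 .553 .089 .005 65.2
```

```text
tip [ 0.2191 -0.5584  0.2178] closeyaw -68.58485955388075 tilt 0.09233358536828418 q6 -0.08539576549111151 open 0.09314181435512073 t 0.1
xyz [ 0.547 -0.481  0.139] az -2.335 q6-> -1.06 dist 0.741
xyz [ 0.547 -0.481  0.139] az 0.807 q6-> 2.08 dist 0.741
xyz [ 0.547 -0.48   0.214] az -2.335 q6-> -1.06 dist 0.759
xyz [ 0.547 -0.48   0.214] az 0.807 q6-> 2.08 dist 0.759
```

>>> carry_out:
  targets:
    - {"hand":85,"x":0.547,"y":-0.481,"z":0.139,"az":0.807}
    - {"hand":85,"x":0.547,"y":-0.481,"z":0.139,"az":0.807}
    - {"hand":85,"x":0.547,"y":-0.481,"z":0.139,"az":0.807}
    - {"hand":85,"x":0.547,"y":-0.481,"z":0.139,"az":0.807}
    - {"hand":85,"x":0.547,"y":-0.481,"z":0.139,"az":0.807}
    - {"hand":85,"x":0.547,"y":-0.481,"z":0.139,"az":0.807}
    - {"hand":85,"x":0.547,"y":-0.481,"z":0.139,"az":0.807}
    - {"hand":85,"x":0.547,"y":-0.481,"z":0.139,"az":0.807}
  newtons: 20

```text
schema error: expected keys hand, x, y, z, ax, ay, az
```

```bash
python3 plan.py .553 .089 .08 65.2 .553 .089 .005 65.2
```

```text
tip [ 0.2191 -0.5584  0.2178] closeyaw -68.58485955388075 tilt 0.09233358536828418 q6 -0.08539576549111151 open 0.09314181435512073 t 0.1
xyz [ 0.547 -0.481  0.139] az -2.335 q6-> -1.06 dist 0.741
xyz [ 0.547 -0.481  0.139] az 0.807 q6-> 2.08 dist 0.741
xyz [ 0.547 -0.48   0.214] az -2.335 q6-> -1.06 dist 0.759
xyz [ 0.547 -0.48   0.214] az 0.807 q6-> 2.08 dist 0.759
```

>>> carry_out:
  targets:
    - {"hand":85,"x":0.547,"y":-0.481,"z":0.139,"ax":0,"ay":0,"az":0.807}
    - {"hand":85,"x":0.547,"y":-0.481,"z":0.139,"ax":0,"ay":0,"az":0.807}
    - {"hand":85,"x":0.547,"y":-0.481,"z":0.139,"ax":0,"ay":0,"az":0.807}
    - {"hand":85,"x":0.547,"y":-0.481,"z":0.139,"ax":0,"ay":0,"az":0.807}
    - {"hand":85,"x":0.547,"y":-0.481,"z":0.139,"ax":0,"ay":0,"az":0.807}
    - {"hand":85,"x":0.547,"y":-0.481,"z":0.139,"ax":0,"ay":0,"az":0.807}
    - {"hand":85,"x":0.547,"y":-0.481,"z":0.139,"ax":0,"ay":0,"az":0.807}
    - {"hand":85,"x":0.547,"y":-0.481,"z":0.139,"ax":0,"ay":0,"az":0.807}
  newtons: 20

```text
t: 1.1
tool_pos: [0.4411, -0.1268, 0.3121]
orientation: [3.068, -0.675, 0.0]
force: [1.0, -0.3, 0.2]
opening: 0.0789
gripper_force: 0.0
```

```bash
python3 plan.py .553 .089 .08 65.2 .553 .089 .005 65.2
```

```text
tip [ 0.4411 -0.1268  0.1261] closeyaw -114.82779383219092 tilt 0.014017296632858533 q6 1.6124492743650352 open 0.07891726471790858 t 1.1
xyz [ 0.011 -0.243  0.046] az 3.141 q6-> 5.19 dist 0.247
xyz [ 0.011 -0.243  0.046] az -0.0 q6-> 2.05 dist 0.247
xyz [ 0.011 -0.243  0.121] az 3.141 q6-> 5.19 dist 0.272
xyz [ 0.011 -0.243  0.121] az -0.0 q6-> 2.05 dist 0.272
```

>>> carry_out:
  targets:
    - {"hand":85,"x":0.011,"y":-0.243,"z":0.046,"ax":0,"ay":0,"az":0}
    - {"hand":85,"x":0.011,"y":-0.243,"z":0.046,"ax":0,"ay":0,"az":0}
    - {"hand":85,"x":0.011,"y":-0.243,"z":0.046,"ax":0,"ay":0,"az":0}
    - {"hand":85,"x":0.011,"y":-0.243,"z":0.046,"ax":0,"ay":0,"az":0}
    - {"hand":85,"x":0.011,"y":-0.243,"z":0.046,"ax":0,"ay":0,"az":0}
    - {"hand":85,"x":0.011,"y":-0.243,"z":0.046,"ax":0,"ay":0,"az":0}

```text
t: 1.85
tool_pos: [0.5524, 0.0871, 0.2659]
orientation: [3.068, -0.673, -0.002]
force: [-0.2, -0.0, -0.4]
opening: 0.0791
gripper_force: 0.0
```

```bash
python3 plan.py .553 .089 .005 65.2; python3 - <<'E'
from h import *
im,d=read_camera("wrist");cv2.imwrite("pics/w1.png",im)
E
```

```text
tip [0.5524 0.0871 0.0799] closeyaw -114.76413974790648 tilt 0.09053494060234377 q6 2.0680339169346302 open 0.07914195343991466 t 1.85
xyz [-0.    -0.002  0.075] az -3.141 q6-> -1.07 dist 0.075
xyz [-0.    -0.002  0.075] az 0.001 q6-> 2.07 dist 0.075
```

View pics/w1.png

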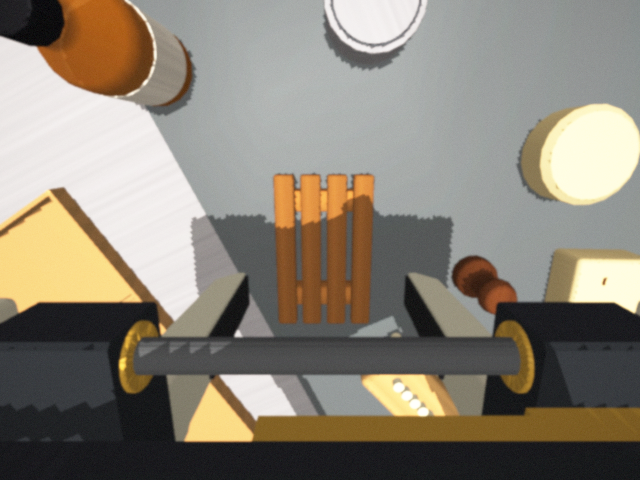

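The wrist view shows the dish at (324,250), square with the fingers (inner edges at columns 247 and 406) and centred between them. Descending now.

>>> carry_out:
  targets:
    - {"hand":85,"x":0,"y":-0.001,"z":0.04,"ax":0,"ay":0,"az":0}
    - {"hand":85,"x":0,"y":-0.001,"z":0.065,"ax":0,"ay":0,"az":0}
    - {"hand":85,"x":0,"y":-0.001,"z":0.075,"ax":0,"ay":0,"az":0}
    - {"hand":85,"x":0,"y":-0.001,"z":0.075,"ax":0,"ay":0,"az":0}
    - {"hand":40,"x":0,"y":-0.001,"z":0.075,"ax":0,"ay":0,"az":0}
    - {"hand":40,"x":0,"y":-0.001,"z":0.075,"ax":0,"ay":0,"az":0}
    - {"hand":40,"x":0,"y":-0.001,"z":0.075,"ax":0,"ay":0,"az":0}
    - {"hand":40,"x":0,"y":-0.001,"z":0.075,"ax":0,"ay":0,"az":0}
  newtons: 20

```text
t: 2.9
tool_pos: [0.5539, 0.088, 0.1929]
orientation: [-3.068, 0.675, -0.003]
force: [-1.3, -1.8, 6.9]
opening: 0.0637
gripper_force: 20.0
```

```bash
python3 plan.py .553 .089 .1 65.2 .4725 -.2802 .1 76.7
```

```text
tip [0.5539 0.088  0.0069] closeyaw -114.8142338648745 tilt 0.12420263850271186 q6 2.070292378443819 open 0.06366333815135292 t 2.9
xyz [-0.001 -0.001 -0.093] az 3.141 q6-> 5.21 dist 0.093
xyz [-0.001 -0.001 -0.093] az -0.0 q6-> 2.07 dist 0.093
xyz [ 0.081  0.368 -0.093] az 2.941 q6-> 4.32 dist 0.388
xyz [ 0.081  0.368 -0.093] az -0.201 q6-> 1.18 dist 0.388
```

>>> carry_out:
  targets:
    - {"hand":40,"x":0,"y":0,"z":-0.03,"ax":0,"ay":0,"az":0}
    - {"hand":40,"x":0,"y":0,"z":-0.093,"ax":0,"ay":0,"az":0}
    - {"hand":40,"x":0.081,"y":0.368,"z":-0.093,"ax":0,"ay":0,"az":-0.201}
    - {"hand":40,"x":0.081,"y":0.368,"z":-0.093,"ax":0,"ay":0,"az":-0.201}
    - {"hand":40,"x":0.081,"y":0.368,"z":-0.093,"ax":0,"ay":0,"az":-0.201}
    - {"hand":40,"x":0.081,"y":0.368,"z":-0.093,"ax":0,"ay":0,"az":-0.201}
    - {"hand":40,"x":0.081,"y":0.368,"z":-0.093,"ax":0,"ay":0,"az":-0.201}
    - {"hand":40,"x":0.081,"y":0.368,"z":-0.093,"ax":0,"ay":0,"az":-0.201}

```text
t: 3.9
tool_pos: [0.4729, -0.2751, 0.2848]
orientation: [3.12, -0.364, 0.001]
force: [0.9, -0.5, -0.5]
opening: 0.0636
gripper_force: 20.0
```

```bash
python3 plan.py .4725 -.2802 .1 76.7 .4725 -.2802 .011 76.7
```

```text
tip [ 0.4729 -0.2751  0.0988] closeyaw -103.28950233967697 tilt 0.03565882268547653 q6 1.1820063387715205 open 0.06357000090047338 t 3.9
xyz [ 0.001  0.005 -0.001] az -3.141 q6-> -1.97 dist 0.005
xyz [ 0.001  0.005 -0.001] az 0.0 q6-> 1.17 dist 0.005
xyz [0.001 0.005 0.088] az -3.141 q6-> -1.97 dist 0.088
xyz [0.001 0.005 0.088] az 0.0 q6-> 1.17 dist 0.088
```

>>> carry_out:
  targets:
    - {"hand":40,"x":0,"y":0.001,"z":0,"ax":0,"ay":0,"az":0}
    - {"hand":40,"x":0,"y":0.001,"z":0.05,"ax":0,"ay":0,"az":0}
    - {"hand":40,"x":0,"y":0.001,"z":0.07,"ax":0,"ay":0,"az":0}
    - {"hand":40,"x":0,"y":0.001,"z":0.08,"ax":0,"ay":0,"az":0}
    - {"hand":40,"x":0,"y":0.001,"z":0.085,"ax":0,"ay":0,"az":0}
    - {"hand":40,"x":0,"y":0.001,"z":0.087,"ax":0,"ay":0,"az":0}
    - {"hand":40,"x":0,"y":0.001,"z":0.087,"ax":0,"ay":0,"az":0}

```text
t: 4.78
tool_pos: [0.4739, -0.2745, 0.1984]
orientation: [3.12, -0.364, 0.002]
force: [0.1, -0.8, -0.5]
opening: 0.0634
gripper_force: 20.0
```

```bash
python3 plan.py .4725 -.2802 .011 76.7
```

```text
tip [ 0.4739 -0.2745  0.0124] closeyaw -103.29143652808095 tilt 0.07988988237282911 q6 1.184084952882342 open 0.06335792634201935 t 4.775
xyz [-0.     0.006  0.001] az -3.141 q6-> -1.97 dist 0.006
xyz [-0.     0.006  0.001] az 0.0 q6-> 1.17 dist 0.006
```

>>> carry_out:
  targets:
    - {"hand":40,"x":0,"y":0.0055,"z":0,"ax":0,"ay":0,"az":0}
    - {"hand":40,"x":0,"y":0.0055,"z":0.002,"ax":0,"ay":0,"az":0}
    - {"hand":40,"x":0,"y":0.0055,"z":0.0025,"ax":0,"ay":0,"az":0}
    - {"hand":40,"x":0,"y":0.0055,"z":0.0025,"ax":0,"ay":0,"az":0}
    - {"hand":85,"x":0,"y":0.0055,"z":0.0025,"ax":0,"ay":0,"az":0}
    - {"hand":85,"x":0,"y":0.0055,"z":0.0025,"ax":0,"ay":0,"az":0}
    - {"hand":85,"x":0,"y":0.0055,"z":0.0025,"ax":0,"ay":0,"az":0}
    - {"hand":85,"x":0,"y":0.0055,"z":-0.06,"ax":0,"ay":0,"az":0}

```text
t: 5.78
tool_pos: [0.4698, -0.278, 0.2522]
orientation: [-3.114, 0.363, 0.017]
force: [1.4, -0.1, 0.1]
opening: 0.0791
gripper_force: 0.0
```

```bash
python3 plan.py .4353 -.0684 .1 64.5 .4353 -.0684 .008 64.5
```

```text
tip [ 0.4698 -0.278   0.0662] closeyaw -103.30883983162164 tilt 0.6990332516566401 q6 1.1747358059555917 open 0.07906605537651729 t 5.775
xyz [-0.082 -0.196 -0.032] az -2.929 q6-> -1.38 dist 0.215
xyz [-0.082 -0.196 -0.032] az 0.213 q6-> 1.77 dist 0.215
xyz [-0.081 -0.196  0.06 ] az -2.929 q6-> -1.38 dist 0.22
xyz [-0.081 -0.196  0.06 ] az 0.213 q6-> 1.77 dist 0.22
```

>>> carry_out:
  targets:
    - {"hand":80,"x":0,"y":0,"z":-0.032,"ax":0,"ay":0,"az":0}
    - {"hand":80,"x":-0.082,"y":-0.196,"z":-0.032,"ax":0,"ay":0,"az":0.213}
    - {"hand":80,"x":-0.082,"y":-0.196,"z":-0.032,"ax":0,"ay":0,"az":0.213}
    - {"hand":80,"x":-0.082,"y":-0.196,"z":-0.032,"ax":0,"ay":0,"az":0.213}
    - {"hand":80,"x":-0.082,"y":-0.196,"z":-0.032,"ax":0,"ay":0,"az":0.213}
    - {"hand":80,"x":-0.082,"y":-0.196,"z":-0.032,"ax":0,"ay":0,"az":0.213}
    - {"hand":80,"x":-0.082,"y":-0.196,"z":-0.032,"ax":0,"ay":0,"az":0.213}

```text
t: 6.65
tool_pos: [0.4377, -0.0707, 0.2897]
orientation: [3.064, -0.693, 0.001]
force: [0.3, 0.2, 0.5]
opening: 0.0744
gripper_force: 0.0
```

```bash
python3 plan.py .4353 -.0684 .009 64.5;  python3 - <<'E'
from h import *
im,d=read_camera("top");cv2.imwrite("pics/t2.png",cv2.resize(im[200:360,300:500],None,fx=3,fy=3))
cp=camera_params("top");Z=cloud(cp,d);w=np.zeros((480,640),bool);w[255:340,400:485]=1
m=w&(abs(Z[...,2]-.025)<.006);q=Z[m];print(m.sum(),rect(q[:,:2]),np.median(q[:,2]))
E
```

```text
tip [ 0.4377 -0.0707  0.1037] closeyaw -115.49707549412906 tilt 0.039948572289205016 q6 1.740270610791746 open 0.07440761970152635 t 6.65
xyz [-0.003 -0.001  0.095] az -3.142 q6-> -1.4 dist 0.095
xyz [-0.003 -0.001  0.095] az 0.0 q6-> 1.74 dist 0.095
1290 (array([ 0.4692, -0.2911]), (138.73155212402344, 110.44824981689453), -11.843345642089844) 0.025531895810317007
```

View pics/t2.png

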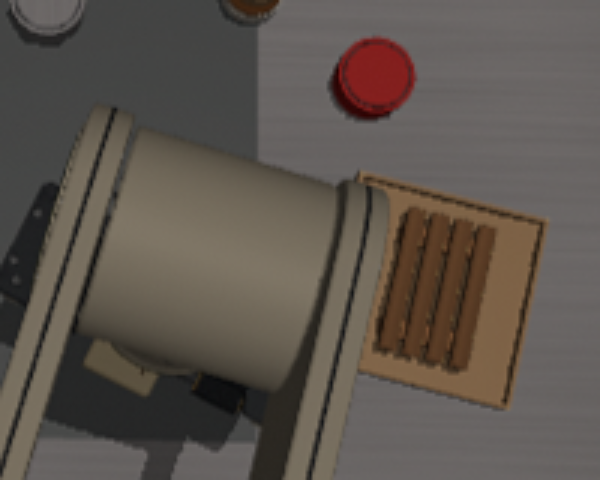

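The dish lies square in the square tray, at about (437,288) in crop pixels, roughly centred. I'll measure it once the arm is clear. Next I pick up the bar.

>>> carry_out:
  targets:
    - {"hand":80,"x":-0.003,"y":-0.001,"z":0.05,"ax":0,"ay":0,"az":0}
    - {"hand":80,"x":-0.003,"y":-0.001,"z":0.08,"ax":0,"ay":0,"az":0}
    - {"hand":80,"x":-0.003,"y":-0.001,"z":0.095,"ax":0,"ay":0,"az":0}
    - {"hand":80,"x":-0.003,"y":-0.001,"z":0.095,"ax":0,"ay":0,"az":0}
    - {"hand":30,"x":-0.003,"y":-0.001,"z":0.095,"ax":0,"ay":0,"az":0}
    - {"hand":30,"x":-0.003,"y":-0.001,"z":0.095,"ax":0,"ay":0,"az":0}
    - {"hand":30,"x":-0.003,"y":-0.001,"z":0.095,"ax":0,"ay":0,"az":0}
    - {"hand":30,"x":-0.003,"y":-0.001,"z":0.095,"ax":0,"ay":0,"az":0}
  newtons: 20

```text
t: 7.7
tool_pos: [0.4358, -0.0681, 0.1956]
orientation: [3.064, -0.693, 0.003]
force: [-0.7, -0.6, 6.9]
opening: 0.0517
gripper_force: 20.0
```

>>> carry_out:
  targets:
    - {"hand":30,"x":0,"y":0,"z":-0.03,"ax":0,"ay":0,"az":0}
    - {"hand":30,"x":0,"y":0,"z":-0.092,"ax":0,"ay":0,"az":0}
    - {"hand":30,"x":0,"y":0,"z":-0.092,"ax":0,"ay":0,"az":0}
    - {"hand":30,"x":0,"y":0,"z":-0.092,"ax":0,"ay":0,"az":0}

```text
t: 8.2
tool_pos: [0.435, -0.0678, 0.2863]
orientation: [-3.064, 0.693, -0.0]
force: [-0.3, -0.0, -1.0]
opening: 0.0519
gripper_force: 20.0
```

```bash
python3 plan.py .4725 -.2802 .1 76.7 ; python3 - <<'E'
from h import *
im,d=read_camera("side");cp=camera_params("side");Z=cloud(cp,d)
X=Z[...,:2]-[.4725,-.2802];m=(abs(Z[...,2]-.025)<.003)&(np.hypot(X[...,0],X[...,1])<.09)
q=Z[m];print(m.sum(),rect(q[:,:2]),q[:,:2].min(0),q[:,:2].max(0),np.argwhere(m)[:,0].max())
E
```

```text
tip [ 0.435  -0.0678  0.1003] closeyaw -115.49944954730428 tilt 0.005563811098319226 q6 1.744605564096309 open 0.051930395874144934 t 8.2
xyz [0.125 0.176 0.   ] az 2.929 q6-> 4.29 dist 0.216
xyz [0.125 0.176 0.   ] az -0.213 q6-> 1.15 dist 0.216
3964 (array([ 0.4725, -0.2819]), (104.09039306640625, 64.59661102294922), -13.143463134765625) [ 0.4156 -0.3242] [ 0.5294 -0.2389] 467
```

Dish measured at (0.4725, -0.2819), yaw -13.1°, which is good. Placing the bar on it.

>>> carry_out:
  targets:
    - {"hand":30,"x":0.125,"y":0.177,"z":0,"ax":0,"ay":0,"az":-0.213}
    - {"hand":30,"x":0.125,"y":0.177,"z":0,"ax":0,"ay":0,"az":-0.213}
    - {"hand":30,"x":0.125,"y":0.177,"z":0,"ax":0,"ay":0,"az":-0.213}
    - {"hand":30,"x":0.125,"y":0.177,"z":0,"ax":0,"ay":0,"az":-0.213}
    - {"hand":30,"x":0.125,"y":0.177,"z":0,"ax":0,"ay":0,"az":-0.213}
    - {"hand":30,"x":0.125,"y":0.177,"z":0,"ax":0,"ay":0,"az":-0.213}

```text
t: 9.0
tool_pos: [0.4711, -0.2806, 0.2845]
orientation: [-3.118, 0.364, 0.005]
force: [-0.1, 0.9, -1.6]
opening: 0.052
gripper_force: 20.0
```

```bash
python3 plan.py .4725 -.2819 .036 76.8
```

```text
tip [ 0.4711 -0.2806  0.0985] closeyaw -103.3195437305523 tilt 0.2233188532716245 q6 1.172297077619913 open 0.051982775908505675 t 9.0
xyz [0.002 0.001 0.063] az 3.14 q6-> 4.31 dist 0.063
xyz [0.002 0.001 0.063] az -0.002 q6-> 1.17 dist 0.063
```

>>> carry_out:
  targets:
    - {"hand":30,"x":0.001,"y":0.001,"z":0.03,"ax":0,"ay":0,"az":0}
    - {"hand":30,"x":0.001,"y":0.001,"z":0.05,"ax":0,"ay":0,"az":0}
    - {"hand":30,"x":0.001,"y":0.001,"z":0.06,"ax":0,"ay":0,"az":0}
    - {"hand":30,"x":0.001,"y":0.001,"z":0.063,"ax":0,"ay":0,"az":0}
    - {"hand":30,"x":0.001,"y":0.001,"z":0.063,"ax":0,"ay":0,"az":0}

```text
t: 9.62
tool_pos: [0.4728, -0.2825, 0.224]
orientation: [3.12, -0.363, 0.001]
force: [-0.4, 0.1, -0.8]
opening: 0.0518
gripper_force: 20.0
```

```bash
python3 plan.py .4725 -.2819 .0345 76.8
```

```text
tip [ 0.4728 -0.2825  0.038 ] closeyaw -103.27653173049569 tilt 0.037450740425721274 q6 1.170835726896721 open 0.05178104878128793 t 9.625
xyz [-0.    -0.001  0.004] az 3.14 q6-> 4.31 dist 0.004
xyz [-0.    -0.001  0.004] az -0.001 q6-> 1.17 dist 0.004
```

>>> carry_out:
  targets:
    - {"hand":30,"x":0,"y":0,"z":0.002,"ax":0,"ay":0,"az":0}
    - {"hand":30,"x":0,"y":0,"z":0.0035,"ax":0,"ay":0,"az":0}
    - {"hand":30,"x":0,"y":0,"z":0.0035,"ax":0,"ay":0,"az":0}
    - {"hand":75,"x":0,"y":0,"z":0.0035,"ax":0,"ay":0,"az":0}
    - {"hand":75,"x":0,"y":0,"z":0.0035,"ax":0,"ay":0,"az":0}
    - {"hand":75,"x":0,"y":0,"z":0.0035,"ax":0,"ay":0,"az":0}
    - {"hand":75,"x":0,"y":0,"z":-0.05,"ax":0,"ay":0,"az":0}
    - {"hand":85,"x":0,"y":0,"z":-0.08,"ax":0,"ay":0,"az":0}

```text
t: 10.62
tool_pos: [0.4729, -0.283, 0.3058]
orientation: [3.119, -0.364, 0.003]
force: [0.2, -1.4, -0.5]
opening: 0.0756
gripper_force: 0.0
```

```bash
python3 plan.py .5422 -.0852 .1 7 .5422 -.0852 .1 97 ; python3 - <<'E'
from h import *
im,d=read_camera("side");cp=camera_params("side");Z=cloud(cp,d);cv2.imwrite("pics/s2.png",im)
X=Z[...,:2]-[.4725,-.2802];m=(abs(Z[...,2]-.053)<.003)&(np.hypot(X[...,0],X[...,1])<.07)
q=Z[m];print(m.sum(),rect(q[:,:2]),np.median(q[:,2]))
E
```

```text
tip [ 0.4729 -0.283   0.1198] closeyaw -103.30548098829685 tilt 0.11643458549213838 q6 1.1707164233352112 open 0.07560698447967973 t 10.625
xyz [ 0.022 -0.208  0.02 ] az -1.925 q6-> -0.37 dist 0.211
xyz [ 0.022 -0.208  0.02 ] az 1.216 q6-> 2.77 dist 0.211
xyz [ 0.022 -0.208  0.02 ] az 2.787 q6-> 4.34 dist 0.211
xyz [ 0.022 -0.208  0.02 ] az -0.354 q6-> 1.2 dist 0.211
128 (array([ 0.4716, -0.2603]), (45.49030303955078, 4.696985721588135), -12.715652465820312) 0.05284165905811766
```

View pics/s2.png

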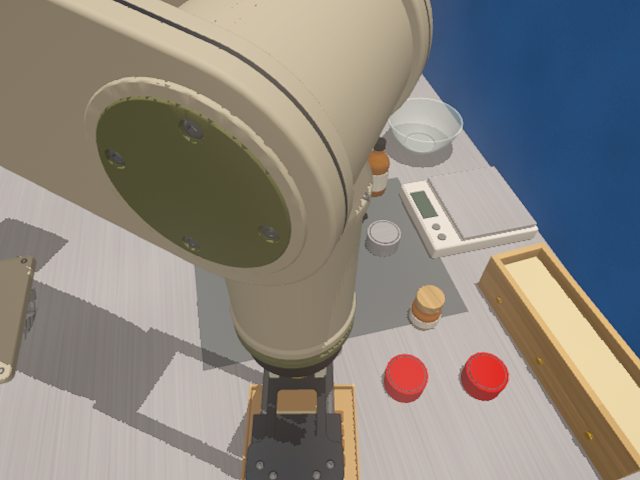

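The arm hides the tray in this view, so I'll check the bar later. Puck next.

>>> carry_out:
  targets:
    - {"hand":85,"x":0.022,"y":-0.208,"z":0.02,"ax":0,"ay":0,"az":-0.347}
    - {"hand":85,"x":0.022,"y":-0.208,"z":0.02,"ax":0,"ay":0,"az":-0.347}
    - {"hand":85,"x":0.022,"y":-0.208,"z":0.02,"ax":0,"ay":0,"az":-0.347}
    - {"hand":85,"x":0.022,"y":-0.208,"z":0.02,"ax":0,"ay":0,"az":-0.347}
    - {"hand":85,"x":0.022,"y":-0.208,"z":0.02,"ax":0,"ay":0,"az":-0.347}
    - {"hand":85,"x":0.022,"y":-0.208,"z":0.02,"ax":0,"ay":0,"az":-0.347}
    - {"hand":85,"x":0.022,"y":-0.208,"z":0.02,"ax":0,"ay":0,"az":-0.347}

```text
t: 11.55
tool_pos: [0.5416, -0.0865, 0.2836]
orientation: [3.136, 0.178, 0.0]
force: [0.1, -0.1, -0.7]
opening: 0.0785
gripper_force: 0.0
```

```bash
python3 plan.py .5422 -.0852 .013 97 ; python3 - <<'E'
from h import *
im,d=read_camera("side");cp=camera_params("side");Z=cloud(cp,d)
X=Z[...,:2]-[.4725,-.2802];m=(abs(Z[...,2]-.053)<.003)&(np.hypot(X[...,0],X[...,1])<.07)
q=Z[m];print(m.sum(),rect(q[:,:2]),np.median(q[:,2]))
E
```

```text
tip [ 0.5416 -0.0865  0.0976] closeyaw -83.51157470230761 tilt 0.014281335113734552 q6 1.2057894737141646 open 0.07852563145807177 t 11.55
xyz [ 0.001 -0.001  0.085] az 3.133 q6-> 4.34 dist 0.085
xyz [ 0.001 -0.001  0.085] az -0.009 q6-> 1.2 dist 0.085
3073 (array([ 0.4732, -0.2849]), (77.85900115966797, 52.06816101074219), -13.573646545410156) 0.05301395432323042
```

Bar sits at (0.4732, -0.2849), 3 mm from the dish centre, and aligned. Now I grip the puck.

>>> carry_out:
  targets:
    - {"hand":85,"x":0.001,"y":-0.001,"z":0.04,"ax":0,"ay":0,"az":0}
    - {"hand":85,"x":0.001,"y":-0.001,"z":0.07,"ax":0,"ay":0,"az":0}
    - {"hand":85,"x":0.001,"y":-0.001,"z":0.085,"ax":0,"ay":0,"az":0}
    - {"hand":85,"x":0.001,"y":-0.001,"z":0.085,"ax":0,"ay":0,"az":0}
    - {"hand":30,"x":0.001,"y":-0.001,"z":0.085,"ax":0,"ay":0,"az":0}
    - {"hand":30,"x":0.001,"y":-0.001,"z":0.085,"ax":0,"ay":0,"az":0}
    - {"hand":30,"x":0.001,"y":-0.001,"z":0.085,"ax":0,"ay":0,"az":0}
    - {"hand":30,"x":0.001,"y":-0.001,"z":0.085,"ax":0,"ay":0,"az":0}
  newtons: 20

```text
t: 12.6
tool_pos: [0.5434, -0.0845, 0.1999]
orientation: [3.136, 0.18, 0.003]
force: [-0.7, -0.7, 7.0]
opening: 0.0592
gripper_force: 20.0
```

>>> carry_out:
  targets:
    - {"hand":30,"x":0,"y":0,"z":-0.03,"ax":0,"ay":0,"az":0}
    - {"hand":30,"x":0,"y":0,"z":-0.09,"ax":0,"ay":0,"az":0}
    - {"hand":30,"x":0,"y":0,"z":-0.11,"ax":0,"ay":0,"az":0}
    - {"hand":30,"x":0,"y":0,"z":-0.11,"ax":0,"ay":0,"az":0}

```text
t: 13.1
tool_pos: [0.5433, -0.0844, 0.3102]
orientation: [3.135, 0.18, 0.006]
force: [0.1, 0.0, -1.7]
opening: 0.0593
gripper_force: 20.0
```

```bash
python3 plan.py .4434 .263 .12 97.4
```

```text
tip [ 0.5433 -0.0844  0.1242] closeyaw -83.41847644292193 tilt 0.21184429715057576 q6 1.2086148040052802 open 0.05928821954886643 t 13.1
xyz [-0.059 -0.357  0.004] az 3.127 q6-> 5.03 dist 0.361
xyz [-0.059 -0.357  0.004] az -0.014 q6-> 1.88 dist 0.361
```

>>> carry_out:
  targets:
    - {"hand":30,"x":-0.059,"y":-0.357,"z":0.004,"ax":0,"ay":0,"az":-0.014}
    - {"hand":30,"x":-0.059,"y":-0.357,"z":0.004,"ax":0,"ay":0,"az":-0.014}
    - {"hand":30,"x":-0.059,"y":-0.357,"z":0.004,"ax":0,"ay":0,"az":-0.014}
    - {"hand":30,"x":-0.059,"y":-0.357,"z":0.004,"ax":0,"ay":0,"az":-0.014}
    - {"hand":30,"x":-0.059,"y":-0.357,"z":0.004,"ax":0,"ay":0,"az":-0.014}
    - {"hand":30,"x":-0.059,"y":-0.357,"z":0.004,"ax":0,"ay":0,"az":-0.014}
    - {"hand":30,"x":-0.059,"y":-0.357,"z":0.004,"ax":0,"ay":0,"az":-0.014}
    - {"hand":30,"x":-0.059,"y":-0.357,"z":0.004,"ax":0,"ay":0,"az":-0.014}

```text
t: 14.1
tool_pos: [0.4425, 0.2632, 0.3024]
orientation: [3.133, 0.204, -0.005]
force: [-0.1, -0.5, -0.8]
opening: 0.0592
gripper_force: 20.0
```

```bash
python3 plan.py .4434 .263 .018 97.4
```

```text
tip [0.4425 0.2632 0.1164] closeyaw -82.56700569796251 tilt 0.2034787498735531 q6 1.8783107153052812 open 0.05919245994277632 t 14.1
xyz [0.001 0.    0.098] az -3.141 q6-> -1.26 dist 0.098
xyz [0.001 0.    0.098] az 0.001 q6-> 1.88 dist 0.098
```

>>> carry_out:
  targets:
    - {"hand":30,"x":0.001,"y":0,"z":0.05,"ax":0,"ay":0,"az":0}
    - {"hand":30,"x":0.001,"y":0,"z":0.08,"ax":0,"ay":0,"az":0}
    - {"hand":30,"x":0.001,"y":0,"z":0.092,"ax":0,"ay":0,"az":0}
    - {"hand":30,"x":0.001,"y":0,"z":0.096,"ax":0,"ay":0,"az":0}
    - {"hand":30,"x":0.001,"y":0,"z":0.096,"ax":0,"ay":0,"az":0}
    - {"hand":30,"x":0.001,"y":0,"z":0.096,"ax":0,"ay":0,"az":0}

```text
t: 14.85
tool_pos: [0.4449, 0.264, 0.2099]
orientation: [-3.134, -0.202, -0.003]
force: [-0.2, 0.6, -0.8]
opening: 0.0595
gripper_force: 20.0
```

```bash
python3 plan.py .4434 .263 .0175 97.4
```

```text
tip [0.4449 0.264  0.0239] closeyaw -82.62959314046677 tilt 0.13616461047812697 q6 1.8785298878026035 open 0.059513184205829274 t 14.85
xyz [-0.002  0.001  0.006] az 3.141 q6-> 5.02 dist 0.007
xyz [-0.002  0.001  0.006] az -0.001 q6-> 1.88 dist 0.007
```

>>> carry_out:
  targets:
    - {"hand":30,"x":-0.001,"y":0.001,"z":0.004,"ax":0,"ay":0,"az":0}
    - {"hand":30,"x":-0.001,"y":0.001,"z":0.0065,"ax":0,"ay":0,"az":0}
    - {"hand":30,"x":-0.001,"y":0.001,"z":0.0065,"ax":0,"ay":0,"az":0}
    - {"hand":80,"x":-0.001,"y":0.001,"z":0.0065,"ax":0,"ay":0,"az":0}
    - {"hand":80,"x":-0.001,"y":0.001,"z":0.0065,"ax":0,"ay":0,"az":0}
    - {"hand":80,"x":-0.001,"y":0.001,"z":0.0065,"ax":0,"ay":0,"az":0}
    - {"hand":80,"x":-0.001,"y":0.001,"z":-0.05,"ax":0,"ay":0,"az":0}
    - {"hand":80,"x":-0.001,"y":0.001,"z":-0.1,"ax":0,"ay":0,"az":0}

```text
t: 15.85
tool_pos: [0.443, 0.2625, 0.3094]
orientation: [3.135, 0.202, -0.002]
force: [1.5, -0.7, -0.3]
opening: 0.0743
gripper_force: 0.0
```

```bash
python3 plan.py .4239 .0722 .12 106.8 .4239 .0722 .015 106.8
```

```text
tip [0.443  0.2625 0.1234] closeyaw -82.62268259499803 tilt 0.07556519269346505 q6 1.8773419326157943 open 0.07430459125854576 t 15.85
xyz [-0.043  0.186  0.003] az 2.977 q6-> 4.49 dist 0.191
xyz [-0.043  0.186  0.003] az -0.164 q6-> 1.35 dist 0.191
xyz [-0.043  0.186  0.108] az 2.977 q6-> 4.49 dist 0.22
xyz [-0.043  0.186  0.108] az -0.164 q6-> 1.35 dist 0.22
```

>>> carry_out:
  targets:
    - {"hand":75,"x":-0.043,"y":0.186,"z":0.003,"ax":0,"ay":0,"az":-0.164}
    - {"hand":75,"x":-0.043,"y":0.186,"z":0.003,"ax":0,"ay":0,"az":-0.164}
    - {"hand":75,"x":-0.043,"y":0.186,"z":0.003,"ax":0,"ay":0,"az":-0.164}
    - {"hand":75,"x":-0.043,"y":0.186,"z":0.003,"ax":0,"ay":0,"az":-0.164}
    - {"hand":75,"x":-0.043,"y":0.186,"z":0.003,"ax":0,"ay":0,"az":-0.164}
    - {"hand":75,"x":-0.043,"y":0.186,"z":0.003,"ax":0,"ay":0,"az":-0.164}

```text
t: 16.6
tool_pos: [0.4247, 0.0737, 0.3055]
orientation: [-3.107, -0.46, -0.0]
force: [0.1, -0.2, -0.5]
opening: 0.0698
gripper_force: 0.0
```

```bash
python3 plan.py .4239 .0722 .015 106.8; python3 - <<'E'
from h import *
im,d=read_camera("top");cp=camera_params("top");Z=cloud(cp,d)
X=Z[...,:2]-[.4434,.263];m=(abs(Z[...,2]-.033)<.005)&(np.hypot(X[...,0],X[...,1])<.06)
q=Z[m];print(m.sum(),rect(q[:,:2]),np.median(q[:,2]))
E
```

```text
tip [0.4247 0.0737 0.1195] closeyaw -73.14231433554576 tilt 0.02552844563024295 q6 1.3291523930377764 open 0.06978916485954487 t 16.6
xyz [-0.001  0.001  0.105] az -3.141 q6-> -1.81 dist 0.105
xyz [-0.001  0.001  0.105] az 0.001 q6-> 1.33 dist 0.105
362 (array([0.442 , 0.2745]), (58.86429977416992, 34.77018737792969), 1.5369071960449219) 0.03307769988878595
```

The puck's top is at 33 mm, so it is flat on the tray floor. Now the brush.

>>> carry_out:
  targets:
    - {"hand":75,"x":-0.001,"y":0.001,"z":0.05,"ax":0,"ay":0,"az":0}
    - {"hand":75,"x":-0.001,"y":0.001,"z":0.09,"ax":0,"ay":0,"az":0}
    - {"hand":75,"x":-0.001,"y":0.001,"z":0.104,"ax":0,"ay":0,"az":0}
    - {"hand":75,"x":-0.001,"y":0.001,"z":0.104,"ax":0,"ay":0,"az":0}
    - {"hand":20,"x":-0.001,"y":0.001,"z":0.104,"ax":0,"ay":0,"az":0}
    - {"hand":20,"x":-0.001,"y":0.001,"z":0.104,"ax":0,"ay":0,"az":0}
    - {"hand":20,"x":-0.001,"y":0.001,"z":0.104,"ax":0,"ay":0,"az":0}
    - {"hand":20,"x":-0.001,"y":0.001,"z":0.104,"ax":0,"ay":0,"az":0}
  newtons: 20

```text
t: 17.65
tool_pos: [0.4243, 0.0714, 0.2024]
orientation: [3.108, 0.458, 0.002]
force: [-0.7, -0.5, 5.3]
opening: 0.0416
gripper_force: 20.0
```

>>> carry_out:
  targets:
    - {"hand":20,"x":0,"y":0,"z":-0.03,"ax":0,"ay":0,"az":0}
    - {"hand":20,"x":0,"y":0,"z":-0.09,"ax":0,"ay":0,"az":0}
    - {"hand":20,"x":0,"y":0,"z":-0.11,"ax":0,"ay":0,"az":0}
    - {"hand":20,"x":0,"y":0,"z":-0.11,"ax":0,"ay":0,"az":0}

```text
t: 18.15
tool_pos: [0.4246, 0.0714, 0.3134]
orientation: [3.108, 0.458, 0.006]
force: [-0.0, 0.8, -1.7]
opening: 0.042
gripper_force: 20.0
```

```bash
python3 plan.py .5297 .2743 .12 7.4
```

```text
tip [0.4246 0.0714 0.1274] closeyaw -73.23044200154023 tilt 0.23617420900249667 q6 1.325574465094554 open 0.04198315490549972 t 18.15
xyz [ 0.159 -0.164  0.008] az -1.407 q6-> 0.23 dist 0.229
xyz [ 0.159 -0.164  0.008] az 1.734 q6-> 3.37 dist 0.229
```

>>> carry_out:
  targets:
    - {"hand":20,"x":0.159,"y":-0.164,"z":0.008,"ax":0,"ay":0,"az":-1.407}
    - {"hand":20,"x":0.159,"y":-0.164,"z":0.008,"ax":0,"ay":0,"az":-1.407}
    - {"hand":20,"x":0.159,"y":-0.164,"z":0.008,"ax":0,"ay":0,"az":-1.407}
    - {"hand":20,"x":0.159,"y":-0.164,"z":0.008,"ax":0,"ay":0,"az":-1.407}
    - {"hand":20,"x":0.159,"y":-0.164,"z":0.008,"ax":0,"ay":0,"az":-1.407}
    - {"hand":20,"x":0.159,"y":-0.164,"z":0.008,"ax":0,"ay":0,"az":-1.407}
    - {"hand":20,"x":0.159,"y":-0.164,"z":0.008,"ax":0,"ay":0,"az":-1.407}
    - {"hand":20,"x":0.159,"y":-0.164,"z":0.008,"ax":0,"ay":0,"az":-1.407}

```text
t: 19.15
tool_pos: [0.528, 0.274, 0.3006]
orientation: [-2.067, -2.363, 0.006]
force: [-0.3, 0.6, -0.9]
opening: 0.0419
gripper_force: 20.0
```

```bash
python3 plan.py .5297 .2743 .02 7.4
```

```text
tip [0.528  0.274  0.1146] closeyaw 7.650746147265042 tilt 0.22558706000391576 q6 0.2590339017820217 open 0.04186555926629212 t 19.15
xyz [0.    0.002 0.095] az 0.004 q6-> 0.26 dist 0.095
xyz [0.    0.002 0.095] az -3.137 q6-> -2.88 dist 0.095
```

>>> carry_out:
  targets:
    - {"hand":20,"x":0,"y":0.001,"z":0.05,"ax":0,"ay":0,"az":0}
    - {"hand":20,"x":0,"y":0.001,"z":0.08,"ax":0,"ay":0,"az":0}
    - {"hand":20,"x":0,"y":0.001,"z":0.091,"ax":0,"ay":0,"az":0}
    - {"hand":20,"x":0,"y":0.001,"z":0.095,"ax":0,"ay":0,"az":0}
    - {"hand":20,"x":0,"y":0.001,"z":0.095,"ax":0,"ay":0,"az":0}
    - {"hand":20,"x":0,"y":0.001,"z":0.095,"ax":0,"ay":0,"az":0}

```text
t: 19.9
tool_pos: [0.5304, 0.2748, 0.21]
orientation: [2.073, 2.359, 0.003]
force: [-0.2, -0.5, -0.0]
opening: 0.042
gripper_force: 20.0
```

```bash
python3 plan.py .5297 .2743 .020 7.4
```

```text
tip [0.5304 0.2748 0.024 ] closeyaw 7.39233422507866 tilt 0.14229411706625494 q6 0.2630969914471583 open 0.041960273167417045 t 19.9
xyz [-0.    -0.001  0.004] az -0.0 q6-> 0.26 dist 0.004
xyz [-0.    -0.001  0.004] az 3.141 q6-> 3.4 dist 0.004
```

>>> carry_out:
  targets:
    - {"hand":20,"x":0,"y":0,"z":0.003,"ax":0,"ay":0,"az":0}
    - {"hand":20,"x":0,"y":0,"z":0.0045,"ax":0,"ay":0,"az":0}
    - {"hand":20,"x":0,"y":0,"z":0.0045,"ax":0,"ay":0,"az":0}
    - {"hand":62,"x":0,"y":0,"z":0.0045,"ax":0,"ay":0,"az":0}
    - {"hand":62,"x":0,"y":0,"z":0.0045,"ax":0,"ay":0,"az":0}
    - {"hand":62,"x":0,"y":0,"z":0.0045,"ax":0,"ay":0,"az":0}
    - {"hand":62,"x":0,"y":0,"z":-0.05,"ax":0,"ay":0,"az":0}
    - {"hand":62,"x":0,"y":0,"z":-0.11,"ax":0,"ay":0,"az":0}

```text
t: 20.9
tool_pos: [0.5291, 0.2742, 0.3182]
orientation: [-2.073, -2.359, 0.005]
force: [0.3, -0.4, 0.3]
opening: 0.0578
gripper_force: 0.0
```

```bash
python3 plan.py .6741 .0022 .16 7.4  .6741 .0022 .16 0
```

```text
tip [0.5291 0.2742 0.1322] closeyaw 7.387172838637039 tilt 0.19906194553734452 q6 0.2630850040635255 open 0.05778844442871675 t 20.9
xyz [-0.288  0.109 -0.028] az -0.0 q6-> -0.21 dist 0.309
xyz [-0.288  0.109 -0.028] az 3.141 q6-> 2.93 dist 0.309
xyz [-0.288  0.109 -0.028] az 0.129 q6-> -0.08 dist 0.309
xyz [-0.288  0.109 -0.028] az -3.013 q6-> -3.22 dist 0.309
```

>>> carry_out:
  targets:
    - {"hand":80,"x":-0.288,"y":0.109,"z":-0.028,"ax":0,"ay":0,"az":1.176}
    - {"hand":80,"x":-0.288,"y":0.109,"z":-0.028,"ax":0,"ay":0,"az":1.176}
    - {"hand":80,"x":-0.288,"y":0.109,"z":-0.028,"ax":0,"ay":0,"az":1.176}
    - {"hand":80,"x":-0.288,"y":0.109,"z":-0.028,"ax":0,"ay":0,"az":1.176}
    - {"hand":80,"x":-0.288,"y":0.109,"z":-0.028,"ax":0,"ay":0,"az":1.176}
    - {"hand":80,"x":-0.288,"y":0.109,"z":-0.028,"ax":0,"ay":0,"az":1.176}
    - {"hand":80,"x":-0.288,"y":0.109,"z":-0.028,"ax":0,"ay":0,"az":1.176}
    - {"hand":80,"x":-0.288,"y":0.109,"z":-0.028,"ax":0,"ay":0,"az":1.176}

```text
t: 21.9
tool_pos: [0.6749, 0.0026, 0.3461]
orientation: [-3.034, -0.814, 0.001]
force: [0.2, 0.2, 0.1]
opening: 0.0744
gripper_force: 0.0
```

```bash
python3 plan.py .6741 .0022 .014 120;python3 - <<'E'
from h import *
im,d=read_camera("wrist");cv2.imwrite("pics/w3.png",im)
E
```

```text
tip [0.6749 0.0026 0.1601] closeyaw -59.97925522612189 tilt 0.030327051980987518 q6 0.9747918526737488 open 0.07444913727996066 t 21.9
xyz [-0.001  0.     0.146] az -3.141 q6-> -2.17 dist 0.146
xyz [-0.001  0.     0.146] az 0.0 q6-> 0.97 dist 0.146
```

View pics/w3.png

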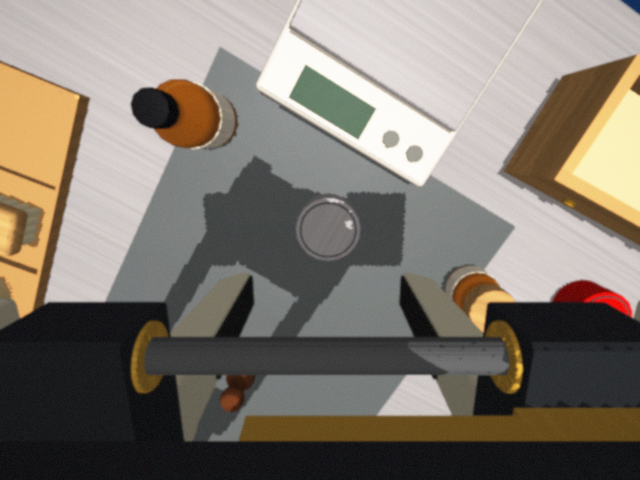

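The grey tin is at (328,228), between fingers with inner edges at columns 253 and 402. The bottle (185,112), jar (478,292) and scale (390,140) are clear of them. Descending.

>>> carry_out:
  targets:
    - {"hand":80,"x":-0.001,"y":0,"z":0.06,"ax":0,"ay":0,"az":0}
    - {"hand":80,"x":-0.001,"y":0,"z":0.11,"ax":0,"ay":0,"az":0}
    - {"hand":80,"x":-0.001,"y":0,"z":0.135,"ax":0,"ay":0,"az":0}
    - {"hand":80,"x":-0.001,"y":0,"z":0.146,"ax":0,"ay":0,"az":0}
    - {"hand":80,"x":-0.001,"y":0,"z":0.146,"ax":0,"ay":0,"az":0}
    - {"hand":30,"x":-0.001,"y":0,"z":0.146,"ax":0,"ay":0,"az":0}
    - {"hand":30,"x":-0.001,"y":0,"z":0.146,"ax":0,"ay":0,"az":0}
    - {"hand":30,"x":-0.001,"y":0,"z":0.146,"ax":0,"ay":0,"az":0}
  newtons: 20

```text
t: 22.95
tool_pos: [0.6748, 0.0023, 0.2022]
orientation: [3.034, 0.813, 0.004]
force: [-0.1, -0.1, 4.8]
opening: 0.0555
gripper_force: 20.0
```

>>> carry_out:
  targets:
    - {"hand":30,"x":0,"y":0,"z":0,"ax":0,"ay":0,"az":0}
    - {"hand":30,"x":0,"y":0,"z":-0.03,"ax":0,"ay":0,"az":0}
    - {"hand":30,"x":0,"y":0,"z":-0.09,"ax":0,"ay":0,"az":0}
    - {"hand":30,"x":0,"y":0,"z":-0.146,"ax":0,"ay":0,"az":0}
    - {"hand":30,"x":0,"y":0,"z":-0.146,"ax":0,"ay":0,"az":0}
    - {"hand":30,"x":0,"y":0,"z":-0.146,"ax":0,"ay":0,"az":0}

```text
t: 23.7
tool_pos: [0.6739, 0.0024, 0.3462]
orientation: [-3.034, -0.813, 0.0]
force: [-0.5, -0.0, -2.1]
opening: 0.0557
gripper_force: 20.0
```

```bash
python3 plan.py .616 .2856 .16 97.4
```

```text
tip [0.6739 0.0024 0.1602] closeyaw -59.98972069718317 tilt 0.015788039682420443 q6 0.9744801202021791 open 0.0556845220070942 t 23.7
xyz [ 0.092 -0.274  0.   ] az -2.747 q6-> -1.34 dist 0.289
xyz [ 0.092 -0.274  0.   ] az 0.395 q6-> 1.8 dist 0.289
```

>>> carry_out:
  targets:
    - {"hand":30,"x":0.092,"y":-0.274,"z":0,"ax":0,"ay":0,"az":0.395}
    - {"hand":30,"x":0.092,"y":-0.274,"z":0,"ax":0,"ay":0,"az":0.395}
    - {"hand":30,"x":0.092,"y":-0.274,"z":0,"ax":0,"ay":0,"az":0.395}
    - {"hand":30,"x":0.092,"y":-0.274,"z":0,"ax":0,"ay":0,"az":0.395}
    - {"hand":30,"x":0.092,"y":-0.274,"z":0,"ax":0,"ay":0,"az":0.395}
    - {"hand":30,"x":0.092,"y":-0.274,"z":0,"ax":0,"ay":0,"az":0.395}
    - {"hand":30,"x":0.092,"y":-0.274,"z":0,"ax":0,"ay":0,"az":0.395}

```text
t: 24.58
tool_pos: [0.6163, 0.2851, 0.3442]
orientation: [3.134, 0.203, -0.005]
force: [0.7, -0.8, -0.7]
opening: 0.0554
gripper_force: 20.0
```

```bash
python3 plan.py .616 .2856 .024 97.4
```

```text
tip [0.6163 0.2851 0.1582] closeyaw -82.60220179840361 tilt 0.2002548206215506 q6 1.7997488911731778 open 0.05537392602523905 t 24.575
xyz [ 0.    -0.001  0.134] az 3.142 q6-> 4.94 dist 0.134
xyz [ 0.    -0.001  0.134] az -0.0 q6-> 1.8 dist 0.134
```

>>> carry_out:
  targets:
    - {"hand":30,"x":0,"y":0,"z":0.06,"ax":0,"ay":0,"az":0}
    - {"hand":30,"x":0,"y":0,"z":0.105,"ax":0,"ay":0,"az":0}
    - {"hand":30,"x":0,"y":0,"z":0.126,"ax":0,"ay":0,"az":0}
    - {"hand":30,"x":0,"y":0,"z":0.133,"ax":0,"ay":0,"az":0}
    - {"hand":30,"x":0,"y":0,"z":0.133,"ax":0,"ay":0,"az":0}
    - {"hand":30,"x":0,"y":0,"z":0.133,"ax":0,"ay":0,"az":0}

```text
t: 25.32
tool_pos: [0.6178, 0.2859, 0.2161]
orientation: [-3.134, -0.202, -0.006]
force: [-1.3, -0.2, -0.6]
opening: 0.0554
gripper_force: 20.0
```

```bash
python3 plan.py .616 .2856 .0192 97.4
```

```text
tip [0.6178 0.2859 0.0301] closeyaw -82.62620019670196 tilt 0.22073863392781973 q6 1.8003292867203202 open 0.055361720969071535 t 25.325
xyz [-0.002  0.     0.011] az 3.141 q6-> 4.94 dist 0.011
xyz [-0.002  0.     0.011] az -0.0 q6-> 1.8 dist 0.011
```

>>> carry_out:
  targets:
    - {"hand":30,"x":-0.001,"y":0,"z":0.006,"ax":0,"ay":0,"az":0}
    - {"hand":30,"x":-0.001,"y":0,"z":0.009,"ax":0,"ay":0,"az":0}
    - {"hand":30,"x":-0.001,"y":0,"z":0.011,"ax":0,"ay":0,"az":0}
    - {"hand":30,"x":-0.001,"y":0,"z":0.011,"ax":0,"ay":0,"az":0}
    - {"hand":30,"x":-0.001,"y":0,"z":0.011,"ax":0,"ay":0,"az":0}

```text
t: 25.95
tool_pos: [0.6158, 0.2858, 0.2049]
orientation: [-3.135, -0.203, -0.001]
force: [-7.8, -3.4, 15.2]
opening: 0.0557
gripper_force: 20.0
```

>>> carry_out:
  targets:
    - {"hand":76,"x":0,"y":0,"z":0,"ax":0,"ay":0,"az":0}
    - {"hand":76,"x":0,"y":0,"z":0,"ax":0,"ay":0,"az":0}
    - {"hand":76,"x":0,"y":0,"z":0,"ax":0,"ay":0,"az":0}
    - {"hand":76,"x":0,"y":0,"z":-0.04,"ax":0,"ay":0,"az":0}
    - {"hand":76,"x":0,"y":0,"z":-0.1,"ax":0,"ay":0,"az":0}
    - {"hand":76,"x":0,"y":0,"z":-0.16,"ax":0,"ay":0,"az":0}
    - {"hand":76,"x":0,"y":0,"z":-0.2,"ax":0,"ay":0,"az":0}
    - {"hand":76,"x":0,"y":0,"z":-0.2,"ax":0,"ay":0,"az":0}

```text
t: 26.95
tool_pos: [0.6166, 0.2859, 0.4081]
orientation: [-3.132, -0.202, -0.013]
force: [-0.7, -0.2, -0.6]
opening: 0.0707
gripper_force: 0.0
```

```bash
python3 plan.py .45 .0 .22 97.4
```

```text
tip [0.6166 0.2859 0.2221] closeyaw -82.61816340041085 tilt 0.5025102713166193 q6 1.8007106670626665 open 0.07066541215671772 t 26.95
xyz [-0.202  0.262 -0.   ] az 3.141 q6-> 4.51 dist 0.331
xyz [-0.202  0.262 -0.   ] az -0.0 q6-> 1.37 dist 0.331
```

Next I move clear of the trays and check everything.

>>> carry_out:
  targets:
    - {"hand":76,"x":-0.202,"y":0.262,"z":0,"ax":0,"ay":0,"az":0}
    - {"hand":76,"x":-0.202,"y":0.262,"z":0,"ax":0,"ay":0,"az":0}
    - {"hand":76,"x":-0.202,"y":0.262,"z":0,"ax":0,"ay":0,"az":0}
    - {"hand":76,"x":-0.202,"y":0.262,"z":0,"ax":0,"ay":0,"az":0}
    - {"hand":76,"x":-0.202,"y":0.262,"z":0,"ax":0,"ay":0,"az":0}
    - {"hand":76,"x":-0.202,"y":0.262,"z":0,"ax":0,"ay":0,"az":0}
    - {"hand":76,"x":-0.202,"y":0.262,"z":0,"ax":0,"ay":0,"az":0}
    - {"hand":76,"x":-0.202,"y":0.262,"z":0,"ax":0,"ay":0,"az":0}

```text
t: 27.95
tool_pos: [0.4495, 0.0005, 0.4021]
orientation: [-3.134, -0.203, 0.001]
force: [-0.2, -0.5, -0.3]
opening: 0.0707
gripper_force: 0.0
```

```bash
python3 - <<'E'
from h import *
im,d=read_camera("top");cp=camera_params("top");Z=cloud(cp,d);cv2.imwrite("pics/t4.png",im)
for n,(x,y,z) in dict(puck=(.4434,.263,.033),brush=(.53,.2743,.037),tin=(.616,.2856,.035),bar=(.4725,-.28,.053),bottle=(.703,.136,.115),jar=(.687,-.148,.06),stamp=(.487,0,.05)).items():
    X=Z[...,:2]-[x,y];m=(abs(Z[...,2]-z)<.006)&(np.hypot(X[...,0],X[...,1])<.055)
    q=Z[m]
    if len(q)<20: print(n,"hidden");continue
    c,w,a=rect(q[:,:2]);A=np.c_[q[:,:2],np.ones(len(q))];g=np.linalg.lstsq(A,q[:,2],rcond=None)[0]
    print(n,len(q),c,np.round(w),round(a),"z",np.median(q[:,2]),"tilt",np.hypot(*g[:2]),"tray",R.from_euler('z',-7.44,degrees=True).apply([c[0]-.5297,c[1]-.2743,0])[:2])
E
```

```text
puck 629 [0.442  0.2625] [58. 58.] 65 z 0.032902376369825515 tilt 0.008282529399407048 tray [-0.0885 -0.0004]
brush 750 [0.5295 0.2747] [87. 43.] -83 z 0.03715477001880951 tilt 0.005516640245631054 tray [-0.0002  0.0004]
tin 517 [0.6148 0.2859] [56. 54.] 39 z 0.03548706835378557 tilt 0.006257971450484332 tray [0.0859 0.0005]
bar 947 [ 0.4722 -0.2822] [79. 53.] -14 z 0.053432766221914285 tilt 0.01051228614775562 tray [-0.129  -0.5444]
bottle 98 [0.7026 0.1359] [22. 21.] -16 z 0.11527006899570713 tilt 0.08448759399280031 tray [ 0.1535 -0.1596]
jar 272 [ 0.6876 -0.1482] [39. 38.] -66 z 0.06053339865262364 tilt 0.02910484356167913 tray [ 0.1019 -0.4394]
stamp hidden
```

View pics/t4.png

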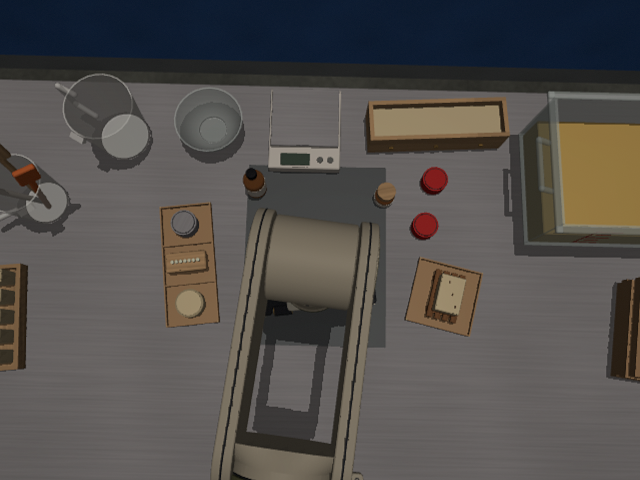

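In this view the tin (185,223), brush (187,262) and puck (190,303) lie flat in the long tray. The dish and bar are in the square tray at (445,296), and the bottle and jar have not moved. The arm hides the stamp, but it was not touched. Handing in.

```bash
python3 -c "
from plant import robot
print(robot.close_job())"
```

```text
the job is handed in; nothing more can be done
None
```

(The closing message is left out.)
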